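# Make up two tank-fitting kits

### The arm

A 7-joint arm with a two-finger parallel gripper is mounted at the origin on the work surface. World frame = base frame: x ahead of the robot, y to its left, z up, the work surface at z = 0. Lengths are in m, angles in rad, forces in N, time in s.
With the tool pointing down it reaches from about 0.425 to 0.875 m from the base axis. Payload 4.7 kg.
Tool frame: the origin (TCP) lies midway between the tips of the shut fingers; the grasp point (between the pads) lies 19 mm behind it (bot.grip_point_offset is the z of the grasp point in the tool frame, in m); z points along the fingers, y is the line along which they close (so a half turn about z gives the same grasp; the last joint's range is limited). The gripper opens to 85 mm and grips with 20 to 120 N. Pads are 22 mm wide; open, the fingers measure 114 mm over their backs; the gripper's body (76 mm by 85 mm) begins 54 mm behind the grasp point. The pads swing forward as they close: fully open they stand 13 mm farther back than shut.
Start: joints at [0.014, 0.321, -0.07, 1.45, 0.023, 1.371, -0.057], TCP at [0.65, -0, 0.231] pointing down, gripper open.
Joint ranges: [-2.86, 2.86], [-0.3, 2.09], [-1.38, 1.24], [0.06, 2.45], [-1.56, 4.7], [0.09, 2.05], [-2.69, 2.69]. Speed limits (rad/s): [2.57, 2.57, 3.14, 3.14, 3.14, 3.14, 3.14].

### API

Orientations are given as a unit quaternion [x, y, z, w].
In Python, from cell import bot gives the robot as it stands.
- The arm moves only by the shell command python3 -m handwheel 'ROWS' [FORCE]. ROWS is JSON, one flat list of numbers, 7 for each row, row after row: the shift along the tool's x, y, z in m, then the turn, a rotation vector about the tool's x, y, z in degrees, then the finger opening in m, from 0 to 0.0854. In form: [dx, dy, dz, rx, ry, rz, gripper, dx, dy, dz, rx, ry, rz, gripper, ...]. A call has 1 to 12 rows; each row shifts and turns the commanded pose from where the row before left it, along the tool's axes as they then stand; what a row does not reach is not made up. A row lasts 1/10 s, in which the tool goes at most 50 mm and 8.59 degrees, less where a joint would pass 70% of its speed; a pose out of reach is approached as far as the arm can. A call is refused whole if a number of a shift passes 0.05 or a number of a turn 8.59, either way. A call with a gripper value outside its range is refused whole. The fingers move at their own pace and stop on an object; FORCE is the grip in N (left out, the last holds). Time passes only in rows, so rows that do not move let the fingers close. It gives the time, the measured TCP pose, the force, the opening and the grip force at its end, in the units of the state.
- bot.state(): the state, without advancing time (a new reading comes with each control period).
- bot.camera(name): name is "scene" or "side" or "wrist"; returns a dict with "image" (384x512x3 uint8, red, green, blue), "depth" (384x512 float32, m along the optical axis (not along the pixel's ray), 0 where there is no reading), "intrinsics" (3x3 intrinsics, pixels), "dist" ([k1, k2, p1, p2, k3] as OpenCV has them; the pictures are not rectified), "R" (3x3) and "t" (3): a world point X has camera coordinates R X + t; the wrist camera has in their place "T_tool_cam" (4x4, takes a point from camera to tool coordinates, whose origin is the TCP and whose axes are the flange's). Camera axes: x right, y down, z forward; pixel columns grow to the right and rows downward; lengths in m; the calibration is good to about 2 mm. A picture is of the moment at which its call begins: read the wrist's pose just before it.
- bot.close_job(): hands the job in; it is judged then, once.
Trained networks look in the newest picture that a camera, given by its name, has taken for a name from the list of things; names that differ only in an ending like _2 or _b are one class to them, and where a whole thing is asked for, a point or a joint stands for the part that bears it (a point fixed in the world has none). Each returns a list of dicts, best first, with "score" (0 to 1); they miss things now and then, are a little off and sometimes report something else, mostly with a low value. They report only what shows in the picture. A call takes as long as a camera call.
- bot.trace(camera, target): "mask" (384x512 bool, what is visible of it) and "box" ([left, top, right, bottom] in pixels, round what is visible of it).
The state is a dict: "time": time; "qpos": joint angles; "qvel": joint speeds; "joint_efforts": joint torques, N m; "tool_pos": TCP position; "tool_rot": TCP orientation; "ft_force": force on the tool from outside, world axes, zero at the start; "torque": the same for the moment, N m; "opening": opening from 0.0 (shut) to 1.0 (fully open); "finger_force": force on a finger pad.
Only numpy, scipy, OpenCV 4.12 (cv2) and the standard library are available. Lean on these libraries where they do the work, as an engineer would, in place of code of your own. Each camera call takes 0.05 s, during which the arm holds its last target. There are 200 camera calls.

### The job

Make up the two fitting kits for the tanks. In the square cardboard tray lay the elbow and one dark grey spacer block, drawn out from the bottom of the chute so that the two blocks above just drop down and stay in the chute; in the long tray put the tee, lying flat, and the sleeve, standing upright. Everything in a kit rests on the floor of its tray, nothing on top of anything else, and the round end cap is not needed: leave it where it stands.

Things in the scene. Friction and masses are not known exactly. Their poses are not given: they have to be found in the camera images.
- square_tray: Square open cardboard tray, fixed to the bench, 190 x 190 mm outside, walls 4 mm thick and 22 mm high, floor 4 mm thick (inside 182 x 182 mm, inner floor 4 mm above the bench). Origin: centre of its underside, on the bench; x and y along its sides, z up.
- long_tray: Long open cardboard tray, fixed to the bench, 220 mm (its x) by 120 mm (its y) outside, walls 4 mm thick and 22 mm high, floor 4 mm thick (inside 212 x 112 mm, inner floor 4 mm above the bench). Origin: centre of its underside, on the bench; z up.
- chute: Fixed bare-metal stack chute, 96 mm deep (x), 55 wide (y), 86 high, open on top, three equal slabs stacked on its floor 30 mm above the bench. Origin: on the bench, middle of the front face; x points into the chute, z up. Slot under the front wall: 30 to 50 mm above the bench; one slab pulls out there along -x, those above are held back and drop. Nothing lies beneath the part that sticks out.
- block_low_mid (a point): Centre of the bottom slab (spacer block) in the chute: dark grey plastic, 84 mm (its x, along the chute's x) by 44 mm (y) by 16 mm high (z), about 70 g. At the start it lies on the chute floor, centre 38 mm above the bench, its front 26 mm sticking out of the slot towards the robot; it is free of the chute after about 60 mm of pull along the chute's -x.
- block_top_mid (a point): Centre of the top slab in the chute, same size (84 x 44 x 16 mm); a third equal slab lies unseen between it and the bottom one. At the start it is 70 mm above the bench, 48 mm behind the chute's front face; once the bottom one has been drawn it should lie 54 mm above the bench at about the same place.
- elbow_mid (a point): 90 degree pale plastic pipe elbow lying flat, 36 mm high, 70 g. The point: 18 mm above its underside, middle of its 72 x 72 mm outline. Two round legs: one along its +x with its axis at y = -18 mm, one along its +y with its axis at x = -18 mm; each leg ends at +36 mm, its socket end (36 mm diameter) reaches from +6 to +36 mm, the rest is 30 mm thick. z up.
- tee_mid (a point): Pale plastic pipe tee lying flat, 36 mm high, 80 g. The point: 18 mm above its underside, half-way between the back of the run and the end of the branch. Run 84 mm long along its x, axis at y = -12.5 mm; the branch points along +y and ends at y = +27.5 mm. Pipe body 30 mm thick (its back at y = -27.5 mm), socket ends 36 mm diameter, 22 mm long (branch 20). z up.
- sleeve_mid (a point): Pale plastic pipe sleeve: a plain open tube standing upright, 42 mm outside and 32 mm inside diameter, 55 mm tall, about 50 g. The point is its centre, half-way up; z along the tube.
- cap_mid (a point): Pale plastic round end cap with a closed top, 56 mm diameter, 28 mm tall, lying mouth down among the fittings; not part of either kit. The point is its centre, half-way up.

How it is judged:
By the outcome, as a careful person would: the job done as asked, in the order asked, and still so for the second after the job is handed in, with the robot touching nothing.
It also fails if it takes over 104 s, if anything falls off the work surface, if the arm or the gripper's body presses on something with over 40 N, if the wrist force passes 120 N, or if a joint passes its speed limit or range.

## Working session

There is one attempt and no reset: what is moved stays moved. The work goes in short steps, Python scripts to look and compute and a shell command to move; the robot and the scene stay as the last step left them, time stands still between calls to the robot, and variables do not carry over. Pictures are saved under pics/ and viewed, at most 14 in all, crops included, and the job is handed in when it is done.

```bash
mkdir -p pics; ls; cat > h.py <<'E'
import numpy as np,cv2
from cell import bot
from scipy.spatial.transform import Rotation as Ro
def cloud(c,st=None):
    d=c["depth"];v,u=np.mgrid[0:d.shape[0],0:d.shape[1]]
    p=np.stack([u,v],-1).reshape(-1,1,2).astype(np.float64)
    n=cv2.undistortPoints(p,np.array(c["intrinsics"],float),np.array(c["dist"],float)).reshape(*d.shape,2)
    X=np.concatenate([n*d[...,None],d[...,None]],-1)
    if "R" in c: W=(X-np.array(c["t"]))@np.array(c["R"])
    else:
        T=np.array(c["T_tool_cam"]);W=X@T[:3,:3].T+T[:3,3]
        W=W@Ro.from_quat(st["tool_rot"]).as_matrix().T+np.array(st["tool_pos"])
    W[d==0]=np.nan
    return W
def snap(name,fn=None):
    st=bot.state();c=bot.camera(name)
    if fn: cv2.imwrite("pics/"+fn,c["image"][...,::-1])
    return c,cloud(c,st)
def look(name,targets,fn=None):
    c,W=snap(name,fn);out={}
    for t in targets:
        r=bot.trace(name,t)
        for k in r[:2]:
            m=k["mask"];P=W[m];P=P[~np.isnan(P[:,0])]
            if len(P)<5: print(t,k["score"],k["box"],"few");continue
            print(t,round(k["score"],2),[int(b) for b in k["box"]],"med",np.median(P,0).round(3),"lo",np.percentile(P,3,axis=0).round(3),"hi",np.percentile(P,97,axis=0).round(3))
            out.setdefault(t,P)
    return c,W,out
E
python3 - <<'E'
from h import *
T=["square_tray","long_tray","chute","block_low_mid","block_top_mid","elbow_mid","tee_mid","sleeve_mid","cap_mid"]
print(bot.state())
for n in("scene","side"):
    print(n);c,W,o=look(n,T,n+"0.png");np.savez(n+"0.npz",W=W,im=c["image"],**o)
E
```

```text
pics
{'time': 0.0, 'qpos': array([ 0.01408718,  0.32182059, -0.07005598,  1.45168575,  0.0225975 ,
        1.37078131, -0.05691158]), 'qvel': array([-0.00052005, -0.00074314, -0.00035105,  0.00102508, -0.00037072,
       -0.00072842,  0.00132213]), 'joint_efforts': array([-1.25131752e-03, -4.93579853e+01, -3.82724963e-01, -3.14334905e+01,
        1.30020955e-02,  1.12603378e-02,  4.26072404e-06]), 'tool_pos': array([ 6.49462982e-01, -5.77949317e-05,  2.30219435e-01]), 'tool_rot': array([ 7.07104952e-01,  7.07107966e-01, -7.10858943e-04, -6.36696130e-04]), 'ft_force': array([-0.36343069,  0.23782235,  0.50815435]), 'torque': array([-0.02905711,  0.00055596,  0.02178104]), 'finger_force': 0.0, 'opening': 0.9961956212986754}
scene
square_tray 0.77 [242, 185, 385, 315] med [0.646 0.007 0.005] lo [ 0.548 -0.084  0.003] hi [0.733 0.104 0.023]
square_tray 0.61 [286, 98, 301, 125] med [0.376 0.242 0.042] lo [0.364 0.238 0.009] hi [0.391 0.274 0.057]
long_tray 0.97 [320, 143, 421, 194] med [0.591 0.24  0.008] lo [0.491 0.215 0.003] hi [0.691 0.346 0.024]
chute 0.7 [164, 308, 260, 382] med [ 0
[... 1710 characters left out ...]
 -0.288  0.074] hi [ 0.678 -0.242  0.081]
elbow_mid 0.76 [228, 221, 262, 260] med [ 0.436 -0.087  0.031] lo [ 0.415 -0.128  0.01 ] hi [ 0.466 -0.051  0.037]
tee_mid 0.95 [187, 164, 225, 197] med [0.426 0.083 0.03 ] lo [0.385 0.068 0.014] hi [0.464 0.122 0.036]
sleeve_mid 0.88 [151, 126, 172, 155] med [0.378 0.246 0.037] lo [0.36  0.239 0.008] hi [0.394 0.277 0.054]
sleeve_mid 0.47 [359, 233, 402, 268] med [ 0.638 -0.266  0.077] lo [ 0.601 -0.288  0.075] hi [ 0.677 -0.242  0.08 ]
cap_mid 0.68 [240, 305, 273, 336] med [ 0.374 -0.257  0.025] lo [ 0.352 -0.28   0.002] hi [ 0.4   -0.23   0.029]
cap_mid 0.16 [152, 127, 169, 153] med [0.377 0.248 0.036] lo [0.358 0.239 0.003] hi [0.396 0.278 0.055]
```

```bash
python3 - <<'E'
from h import *
img=np.zeros((560,800,3),np.uint8);H=np.full((560,800),-1.)
# x 0.33..0.76 -> rows up ; y 0.38..-0.34
s=1000
for n in("scene","side"):
    z=np.load(n+"0.npz");W=z["W"].reshape(-1,3);C=z["im"].reshape(-1,3)
    ok=~np.isnan(W[:,0])&(W[:,2]<.1);W=W[ok];C=C[ok]
    o=np.argsort(W[:,2])
    for p,c in zip(W[o],C[o]):
        r=int((.85-p[0])*s);k=int((.4-p[1])*s)
        if 1<=r<559 and 1<=k<799:
            q=H[r-1:r+2,k-1:k+2];m=q<p[2]
            img[r-1:r+2,k-1:k+2][m]=c[::-1];q[m]=p[2]
for g in range(4,9):cv2.line(img,(0,(850-g*100)),(10,(850-g*100)),(0,255,255))
cv2.imwrite("pics/top.png",img)
a=cv2.imread("pics/scene0.png");cv2.imwrite("pics/s2.png",cv2.resize(a,(800,600)))
E
```

```text
(no output)
```

View pics/top.png

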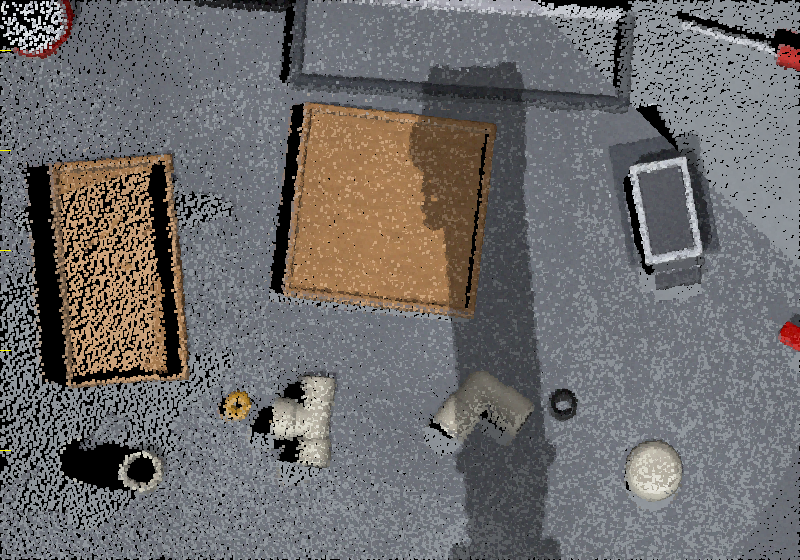

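View pics/s2.png

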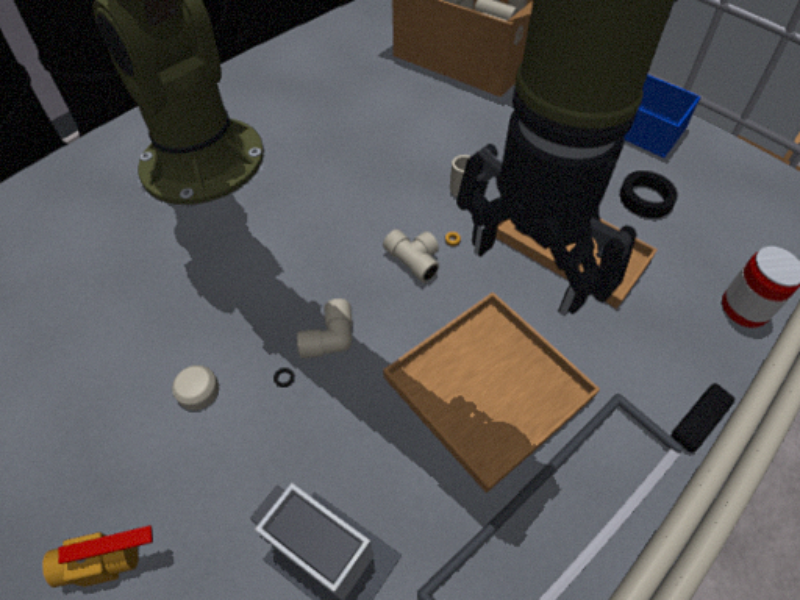

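The map (1 px = 1 mm, x = 0.85 − row/1000, y = 0.4 − col/1000) shows the square tray at about (387,209), the long tray at (119,270), the chute at (665,212) with the low block sticking out at (675,275), the elbow at (480,405), the tee at (305,420), the sleeve at (140,470) and the cap at (654,470). The scene view agrees.

```bash
cat >> h.py <<'E'
from scipy.optimize import differential_evolution,minimize
R=lambda x0,y0,x1,y1:(x0,y0,x1,y1)
SH={"elbow_mid":[R(-33,-33,10,-3),R(-33,-33,-3,10),R(6,-36,36,0),R(-36,6,0,36)],
"tee_mid":[R(-42,-27.5,42,2.5),R(-42,-30.5,-20,5.5),R(20,-30.5,42,5.5),R(-15,-27.5,15,27.5),R(-18,7.5,18,27.5)]}
G=np.stack(np.meshgrid(np.arange(-45,46,1.5),np.arange(-45,46,1.5)),-1).reshape(-1,2)
def sd(sh,q):
    d=[np.maximum(np.maximum(x0-q[:,0],q[:,0]-x1),np.maximum(y0-q[:,1],q[:,1]-y1)) for x0,y0,x1,y1 in SH[sh]]
    return np.min(d,0)
def fit(sh,P,zmin=.016):
    from scipy.spatial import cKDTree
    P=P[P[:,2]>zmin][:,:2]*1000;m=np.median(P,0);P=P[np.linalg.norm(P-m,axis=1)<75]
    if len(P)>1500:P=P[::len(P)//1500]
    T=cKDTree(P);S=G[sd(sh,G)<0]
    def f(v):
        c,s=np.cos(v[2]),np.sin(v[2]);q=P-v[:2];q=np.c_[c*q[:,0]+s*q[:,1],-s*q[:,0]+c*q[:,1]]
        a=np.clip(sd(sh,q),0,10).mean()
        w=np.c_[c*S[:,0]-s*S[:,1],s*S[:,0]+c*S[:,1]]+v[:2]
        return a+np.clip(T.query(w)[0]-1.5,0,10).mean()
    r=differential_evolution(f,[(m[0]-30,m[0]+30),(m[1]-30,m[1]+30),(-np.pi,np.pi)],seed=1,maxiter=60,popsize=12)
    return r.x[0]/1000,r.x[1]/1000,np.degrees(r.x[2]),r.fun
def rect(P,zmin,zmax):
    P=P[(P[:,2]>zmin)&(P[:,2]<zmax)]
    (c,s,a)=cv2.minAreaRect((P[:,:2]*1000).astype(np.float32));return np.round(c,1),np.round(s,1),round(a,1)
def need(x,y,az,z=None):
    """tool deltas to TCP x,y,z with closing axis azimuth az (deg, mod 180)"""
    s=bot.state();M=Ro.from_quat(s["tool_rot"]).as_matrix();p=np.array(s["tool_pos"])
    cur=np.degrees(np.arctan2(M[1,1],M[0,1]));d=(az-cur+90)%180-90
    R2=Ro.from_euler("z",d,degrees=True).as_matrix()@M
    t=np.array([x,y,p[2] if z is None else z])-p
    print("tcp",p.round(4),"az",round(cur,1),"rz",round(-d,1),"| d before turn",(M.T@t).round(4),"| after turn",(R2.T@t).round(4),"q7",round(s["qpos"][6],2),"tilt",M[:2,2].round(3))
E
python3 - <<'E'
from h import *
A={n:np.load(n+"0.npz") for n in("scene","side")}
for t in("elbow_mid","tee_mid"):
    print(t,fit(t,np.vstack([A[n][t] for n in A])))
for n in A:
    W=A[n]["W"].reshape(-1,3);W=W[~np.isnan(W[:,0])]
    def box(x0,x1,y0,y1): return W[(W[:,0]>x0)&(W[:,0]<x1)&(W[:,1]>y0)&(W[:,1]<y1)]
    print(n,"sq",rect(box(.5,.77,-.12,.14),.018,.024),"long",rect(box(.44,.72,.2,.4),.018,.025),"chute",rect(box(.58,.72,-.33,-.2),.083,.09),"low",rect(box(.55,.72,-.33,-.2),.042,.05),"top",rect(box(.59,.72,-.33,-.2),.073,.081),"sl",rect(box(.33,.42,.2,.3),.048,.058))
E
```

```text
elbow_mid (np.float64(0.4372476440901864), np.float64(-0.08414454570022697), np.float64(142.5221611753073), np.float64(0.03652992407795216))
tee_mid (np.float64(0.43043895984258085), np.float64(0.09677339779168705), np.float64(-3.6585453754143518), np.float64(0.18110544936672673))
scene sq (array([ 6.564e+02, -2.000e-01]), array([213.1, 225.7]), 83.7) long (array([587.6, 281.3]), array([207.1, 122.3]), 4.8) chute (array([ 640.5, -266.6]), array([97.8, 55.8]), 10.6) low (array([ 628.2, -269.2]), array([122.8,  55. ]), 10.7) top (array([ 642.1, -266.2]), array([93.8, 55.3]), 10.8) sl (array([373.6, 256.5]), array([21.8, 43.6]), 26.3)
side sq (array([651.4,  10.9]), array([196.4, 217.8]), 83.3) long (array([577.8, 281.6]), array([222.6, 124.1]), 4.6) chute (array([ 637.7, -265.1]), array([98.6, 56.2]), 10.3) low (array([ 624.4, -268.4]), array([122.5,  55.4]), 10.4) top (array([ 637.2, -267.3]), array([96.2, 52.6]), 11.1) sl (array([378.7, 259.3]), array([42.3, 37.5]), 69.3)
```

```bash
python3 -m handwheel '[0,0,0,0,0,7.5,0.085,0,0,0,0,0,7.5,0.085,0,0,0,0,0,7.5,0.085,0,0,0,0,0,7.5,0.085,0,0,0,0,0,7.5,0.085]' 40; python3 -c "
from h import *
need(.4375,-.1133,-37.5,.13)"
```

```text
time: 1.5
tool_pos: [0.65, -0.0, 0.2314]
tool_rot: [0.898, 0.44, 0.0, 0.0]
ft_force: [0.6, -0.3, -0.8]
opening: 0.995
finger_force: 0.0
tcp [ 0.65   -0.      0.2314] az -37.8 rz -0.3 | d before turn [-0.2198 -0.0985  0.1013] | after turn [-0.2193 -0.0996  0.1013] q7 -0.7 tilt [ 0. -0.]
```

```bash
python3 -m handwheel '[-0.036,-0.0165,0.016,0,0,0,0.085,-0.036,-0.0165,0.016,0,0,0,0.085,-0.036,-0.0165,0.016,0,0,0,0.085,-0.036,-0.0165,0.016,0,0,0,0.085,-0.036,-0.0165,0.016,0,0,0,0.085,-0.036,-0.0165,0.016,0,0,0,0.085,-0.003,0,0.005,0,0,0,0.085,0,0,0,0,0,0,0.085]'; python3 - <<'E'
from h import *
c,W,o=look("wrist",["elbow_mid"],"w1.png")
if o:
    x,y,a,f=fit("elbow_mid",o["elbow_mid"]);print(x,y,a,f)
    r=np.radians(a);g=np.array([x,y])+np.array([[np.cos(r),-np.sin(r)],[np.sin(r),np.cos(r)]])@[-.018,.023]
    print(g);need(g[0],g[1],a,.002)
E
```

```text
time: 2.3
tool_pos: [0.4372, -0.114, 0.1299]
tool_rot: [0.897, 0.441, -0.0, -0.0]
ft_force: [1.1, 0.8, 0.8]
opening: 0.992
finger_force: 0.0
elbow_mid 0.9 [178, 122, 272, 213] med [ 0.446 -0.077  0.032] lo [ 0.421 -0.122  0.001] hi [ 0.474 -0.041  0.036]
0.4390335364481859 -0.08229239122081784 142.3855449648634 0.004832562443603008
[ 0.43925404 -0.11149772]
tcp [ 0.4396 -0.1131  0.1312] az -37.5 rz 0.2 | d before turn [ 0.0009 -0.0014  0.1292] | after turn [ 0.0009 -0.0014  0.1292] q7 -0.46 tilt [ 0.002 -0.   ]
```

View pics/w1.png

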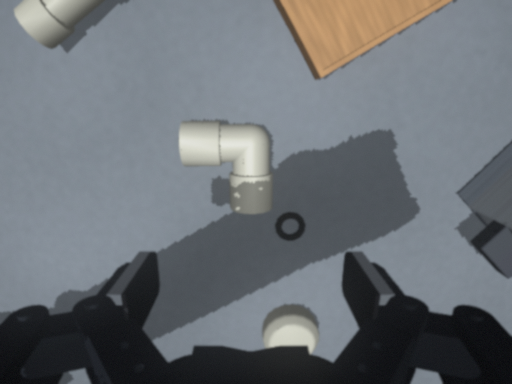

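Wrist view: elbow at (228,165) with its lower leg (250,195) centred ahead of the fingers, O-ring at (290,225) clear of them, end cap at (290,330).

```bash
python3 -m handwheel '[0.001,-0.001,0.03,0,0,0,0.062,0,0,0.03,0,0,0,0.062,0,0,0.03,0,0,0,0.062,0,0,0.025,0,0,0,0.062,0,0,0.012,0,0,0,0.062,0,0,0,0,0,0,0.062,0,0,0,0,0,0,0,0,0,0,0,0,0,0,0,0,0,0,0,0,0,0,0,0,0,0,0,0,0,0,0,0,0,0,0]' 40
python3 -m handwheel '[0,0,-0.02,0,0,0,0,0,0,-0.03,0,0,0,0,0,0,-0.03,0,0,0,0,0,0,-0.03,0,0,0,0,0,0,0,0,0,0,0]' 40; python3 -c "
from h import *
need(.641,.010,-6.5,.13)
look('wrist',['elbow_mid'],'w2.png')"
```

```text
time: 3.5
tool_pos: [0.4396, -0.1123, 0.0048]
tool_rot: [0.897, 0.442, 0.001, 0.001]
ft_force: [0.3, 0.2, 6.6]
opening: 0.406
finger_force: 40.3
time: 4.0
tool_pos: [0.4409, -0.1128, 0.1175]
tool_rot: [0.897, 0.442, 0.003, 0.002]
ft_force: [0.8, -0.8, 0.0]
opening: 0.405
finger_force: 40.1
tcp [ 0.4409 -0.1128  0.1175] az -37.5 rz -31.0 | d before turn [ 0.2193  0.0841 -0.011 ] | after turn [ 0.1447  0.185  -0.0106] q7 -0.46 tilt [ 0.008 -0.001]
elbow_mid 0.8 [104, 143, 289, 317] med [ 0.448 -0.075  0.144] lo [ 0.424 -0.121  0.134] hi [ 0.475 -0.042  0.148]
```

```bash
python3 -m handwheel '[0,0,0,0,0,-7.75,0,0,0,0,0,0,-7.75,0,0,0,0,0,0,-7.75,0,0,0,0,0,0,-7.75,0]' 40; python3 -c "
from h import *
need(.685,.017,-6.5,.06)"
```

```text
time: 4.5
tool_pos: [0.4366, -0.1119, 0.1116]
tool_rot: [0.744, 0.668, -0.001, -0.001]
ft_force: [0.1, -0.3, -0.2]
opening: 0.407
finger_force: 39.9
tcp [ 0.4366 -0.1119  0.1116] az -6.2 rz 0.3 | d before turn [0.1549 0.2333 0.0508] | after turn [0.1562 0.2324 0.0508] q7 0.08 tilt [-0.003  0.   ]
```

```bash
python3 -m handwheel '[0.0195,0.029,0,0,0,0,0,0.0195,0.029,0,0,0,0,0,0.0195,0.029,0,0,0,0,0,0.0195,0.029,0,0,0,0,0,0.0195,0.029,0,0,0,0,0,0.0195,0.029,0.01,0,0,0,0,0.0195,0.029,0.02,0,0,0,0,0.0195,0.029,0.02,0,0,0,0,0,0,0,0,0,0,0,0,0,0,0,0,0,0]' 40; python3 - <<'E'
from h import *
need(.685,.017,-6.5,.01)
c,W,o=look("wrist",["square_tray","elbow_mid"],"w3.png")
c,W,o=look("side",["square_tray","elbow_mid"])
E
```

```text
time: 5.5
tool_pos: [0.6842, 0.0169, 0.0598]
tool_rot: [0.746, 0.666, -0.002, -0.002]
ft_force: [-0.2, -1.3, -0.1]
opening: 0.405
finger_force: 40.2
tcp [0.6842 0.0169 0.0598] az -6.4 rz 0.1 | d before turn [0.0002 0.0011 0.0498] | after turn [0.0002 0.0011 0.0498] q7 -0.17 tilt [-0.006 -0.001]
square_tray 0.55 [6, 83, 346, 361] med [0.627 0.059 0.004] lo [ 0.548 -0.075  0.002] hi [0.739 0.108 0.022]
elbow_mid 0.67 [102, 142, 291, 319] med [0.677 0.055 0.086] lo [0.639 0.009 0.076] hi [0.701 0.077 0.091]
square_tray 0.79 [249, 144, 356, 219] med [ 0.63  -0.001  0.004] lo [ 0.543 -0.087  0.001] hi [0.727 0.107 0.022]
elbow_mid 0.84 [289, 133, 331, 161] med [0.668 0.027 0.086] lo [0.632 0.001 0.065] hi [0.696 0.072 0.096]
```

View pics/w3.png

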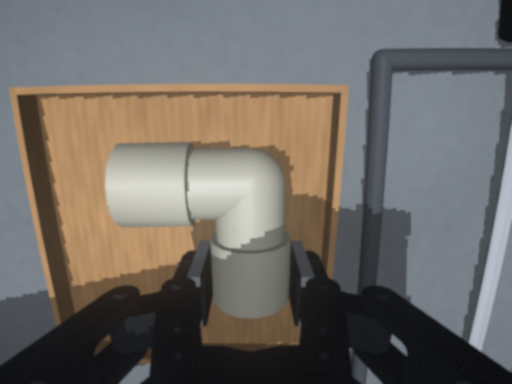

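Elbow held at (100–290, 142–318) over the tray, aligned with its walls; right finger has modest room to the right wall, so I shift 4 mm away and lower.

```bash
python3 -m handwheel '[0,-0.004,0.015,0,0,0,0,0,0,0.015,0,0,0,0,0,0,0.01,0,0,0,0,0,0,0.005,0,0,0,0,0,0,0.004,0,0,0,0,0,0,0,0,0,0,0]' 40; python3 -m handwheel '[0,0,0,0,0,0,0.048,0,0,0,0,0,0,0.048,0,0,0,0,0,0,0.048,0,0,-0.01,0,0,0,0.05,0,0,-0.03,0,0,0,0.05,0,0,-0.04,0,0,0,0.05,0,0,-0.04,0,0,0,0.05,0,0,0,0,0,0,0.05]' 40; python3 - <<'E'
from h import *
c,W,o=look("wrist",["square_tray","elbow_mid"],"w4.png")
if "elbow_mid" in o: print(fit("elbow_mid",o["elbow_mid"]))
P=W.reshape(-1,3);P=P[~np.isnan(P[:,0])];P=P[(P[:,2]>.018)&(P[:,2]<.026)&(P[:,0]>.52)&(P[:,0]<.74)&(abs(P[:,1])<.13)]
print(rect(P,0,1))
need(.5773,-.2774,-79.5,.13)
E
```

```text
time: 6.4
tool_pos: [0.6819, 0.0171, 0.0135]
tool_rot: [0.746, 0.666, -0.0, -0.0]
ft_force: [0.3, -0.1, -0.1]
opening: 0.405
finger_force: 40.2
time: 7.2
tool_pos: [0.6868, 0.0172, 0.1433]
tool_rot: [0.746, 0.666, 0.005, 0.004]
ft_force: [-0.3, 0.1, 0.8]
opening: 0.589
finger_force: 0.0
square_tray 0.64 [76, 94, 310, 300] med [0.636 0.019 0.004] lo [ 0.548 -0.083  0.002] hi [0.735 0.104 0.022]
elbow_mid 0.94 [174, 126, 263, 217] med [0.675 0.053 0.036] lo [0.637 0.009 0.026] hi [0.699 0.077 0.04 ]
(np.float64(0.6671606893739458), np.float64(0.04211841518835339), np.float64(174.37795691903517), np.float64(0.008827179358420386))
(array([641.3,  11.2]), array([190.3, 191.6]), 83.3)
tcp [0.6822 0.0171 0.135 ] az -6.5 rz 73.0 | d before turn [-0.3045 -0.0709  0.0049] | after turn [-0.1568  0.2705  0.0052] q7 -0.17 tilt [0.001 0.   ]
```

```bash
python3 -m handwheel '[0,0,-0.01,0,0,8.1,0.07,0,0,-0.01,0,0,8.1,0.07,0,0,-0.01,0,0,8.1,0.07,0,0,0,0,0,8.1,0.07,0,0,0,0,0,8.1,0.07,0,0,0,0,0,8.1,0.07,0,0,0,0,0,8.1,0.07,0,0,0,0,0,8.1,0.07,0,0,0,0,0,8.1,0.07,0,0,0,0,0,0,0.07]' 40; python3 -c "
from h import *
need(.567,-.2774,-79.5,.15)"
```

```text
time: 8.35
tool_pos: [0.6811, 0.0171, 0.1625]
tool_rot: [0.996, 0.092, -0.002, 0.0]
ft_force: [-0.4, -0.2, -0.4]
opening: 0.814
finger_force: 0.0
tcp [0.6811 0.0171 0.1625] az -79.4 rz 0.1 | d before turn [-0.1662  0.2685  0.013 ] | after turn [-0.1658  0.2687  0.013 ] q7 -1.38 tilt [-0.003 -0.001]
```

```bash
python3 -m handwheel '[-0.0207,0.0336,0,0,0,0,0.07,-0.0207,0.0336,0,0,0,0,0.07,-0.0207,0.0336,0,0,0,0,0.07,-0.0207,0.0336,0,0,0,0,0.07,-0.0207,0.0336,0,0,0,0,0.07,-0.0207,0.0336,0,0,0,0,0.07,-0.0207,0.0336,0,0,0,0,0.07,-0.0207,0.0336,0.01,0,0,0,0.07,0,0,0,0,0,0,0.07,0,0,0,0,0,0,0.07]' 40; python3 - <<'E'
from h import *
c,W,o=look("wrist",["block_low_mid","block_top_mid","chute"],"w5.png")
P=W.reshape(-1,3);P=P[~np.isnan(P[:,0])];P=P[(P[:,0]>.53)&(P[:,0]<.75)&(P[:,1]<-.2)&(P[:,1]>-.36)]
print("chute",rect(P,.082,.092),"top",rect(P,.072,.081),"low",rect(P,.043,.05))
need(.5773,-.2774,-79.5,.029)
E
```

```text
time: 9.35
tool_pos: [0.5675, -0.2786, 0.1532]
tool_rot: [0.996, 0.092, -0.001, -0.0]
ft_force: [0.8, 1.1, 0.2]
opening: 0.82
finger_force: 0.0
block_low_mid 0.67 [225, 174, 278, 195] med [ 0.577 -0.278  0.046] lo [ 0.568 -0.297  0.045] hi [ 0.585 -0.258  0.047]
block_top_mid 0.64 [215, 35, 288, 166] med [ 0.643 -0.266  0.078] lo [ 0.602 -0.288  0.076] hi [ 0.68  -0.243  0.079]
chute 0.77 [198, 16, 308, 176] med [ 0.656 -0.261  0.076] lo [ 0.593 -0.311  0.001] hi [ 0.712 -0.216  0.087]
chute (array([ 640.5, -266. ]), array([96.5, 55.6]), 10.3) top (array([ 640.7, -266. ]), array([88.9, 47.7]), 10.5) low (array([ 576.4, -277.7]), array([16.8, 44. ]), 10.6)
tcp [ 0.5698 -0.2757  0.1542] az -79.2 rz 0.3 | d before turn [0.0071 0.0032 0.1252] | after turn [0.0071 0.0032 0.1252] q7 -0.88 tilt [0.    0.001]
```

View pics/w5.png

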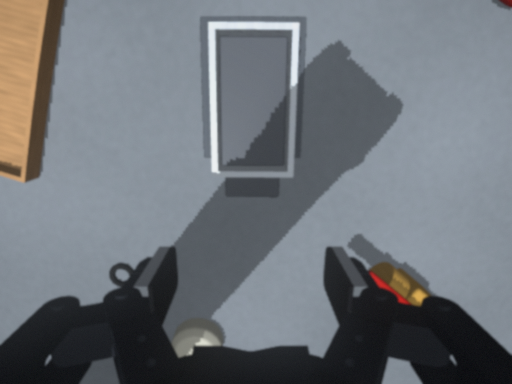

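Chute at (252,95) and the protruding low block at (252,186) straight ahead of the fingers; the side valve (red handle) at (400,285) is well aside.

```bash
python3 -m handwheel '[0.0085,0.0015,0,0,0,0,0.068,0,0,0.03,0,0,0,0.068,0,0,0.03,0,0,0,0.068,0,0,0,0,0,0,0.068,0,0,0,0,0,0,0.068,0,0,0,0,0,0,0.068]' 40; python3 -c "
from h import *
need(.578,-.2775,-79.6,.029)"
```

```text
time: 10.15
tool_pos: [0.579, -0.2778, 0.0963]
tool_rot: [0.996, 0.093, 0.001, 0.001]
ft_force: [0.0, -0.2, 0.2]
opening: 0.796
finger_force: 0.0
tcp [ 0.579  -0.2778  0.0963] az -79.4 rz 0.2 | d before turn [-0.0011 -0.0006  0.0673] | after turn [-0.0011 -0.0006  0.0673] q7 -0.87 tilt [ 0.003 -0.001]
```

```bash
python3 -m handwheel '[-0.001,-0.0005,0.025,0,0,0,0.068,0,0,0.025,0,0,0,0.068,0,0,0.015,0,0,0,0.068,0,0,0.002,0,0,0,0.068,0,0,0,0,0,0,0.068]' 40; python3 -m handwheel '[0,0,0,0,0,0,0.03,0,0,0,0,0,0,0.03,0,0,0,0,0,0,0.03,0,0,0,0,0,0,0.03,0,0,0,0,0,0,0.03]' 60; python3 -c "
from h import *
need(.578,-.2775,-79.6,.029);print(bot.state()['ft_force'])"
```

```text
time: 10.65
tool_pos: [0.577, -0.2775, 0.0282]
tool_rot: [0.996, 0.092, 0.0, 0.0]
ft_force: [-0.2, -0.2, 0.0]
opening: 0.794
finger_force: 0.0
time: 11.15
tool_pos: [0.5775, -0.2778, 0.0293]
tool_rot: [0.996, 0.092, 0.001, 0.001]
ft_force: [-2.1, 0.0, 6.6]
opening: 0.5
finger_force: 61.1
tcp [ 0.5775 -0.2778  0.0293] az -79.4 rz 0.2 | d before turn [ 0.0006 -0.0002  0.0003] | after turn [ 0.0006 -0.0002  0.0003] q7 -0.85 tilt [ 0.003 -0.001]
[-2.11892441  0.01658155  6.56890442]
```

```bash
python3 -m handwheel '[-0.005,0,0,0,0,0,0.03,-0.005,0,0,0,0,0,0.03,-0.005,0,0,0,0,0,0.03,-0.005,0,0,0,0,0,0.03,-0.005,0,0,0,0,0,0.03,-0.005,0,0,0,0,0,0.03,-0.005,0,0,0,0,0,0.03,-0.005,0,0,0,0,0,0.03]' 60;python3 -m handwheel '[-0.005,0,0,0,0,0,0.03,-0.005,0,0,0,0,0,0.03,-0.005,0,0,0,0,0,0.03,-0.005,0,0,0,0,0,0.03,-0.005,0,0,0,0,0,0.03,-0.005,0,0,0,0,0,0.03,-0.01,0,0,0,0,0,0.03,-0.01,0,0,0,0,0,0.03,0,0,0,0,0,0,0.03]' 60; python3 - <<'E'
from h import *
need(.6,0,-79.5,.06)
for n in("wrist","side"): look(n,["block_low_mid","block_top_mid"],n+"6.png")
a=cv2.imread("pics/side6.png")[200:320,280:440];b=cv2.imread("pics/wrist6.png")
cv2.imwrite("pics/c6.png",np.hstack([cv2.resize(a,(400,300)),cv2.resize(b,(400,300))]))
E
```

```text
time: 11.95
tool_pos: [0.5382, -0.2847, 0.0284]
tool_rot: [0.996, 0.092, 0.002, 0.0]
ft_force: [3.4, 0.1, 5.2]
opening: 0.501
finger_force: 61.1
time: 12.85
tool_pos: [0.4855, -0.2945, 0.027]
tool_rot: [0.996, 0.091, -0.001, -0.0]
ft_force: [-0.5, 0.5, -1.0]
opening: 0.493
finger_force: 61.1
tcp [ 0.4855 -0.2945  0.027 ] az -79.5 rz -0.0 | d before turn [ 0.1661 -0.2688 -0.0331] | after turn [ 0.1662 -0.2687 -0.0331] q7 -0.77 tilt [-0.002  0.   ]
block_low_mid 0.58 [193, 97, 307, 295] med [ 0.523 -0.288  0.043] lo [ 0.479 -0.31   0.042] hi [ 0.557 -0.265  0.044]
block_low_mid 0.83 [308, 287, 354, 319] med [ 0.485 -0.293  0.043] lo [ 0.474 -0.312  0.031] hi [ 0.558 -0.273  0.047]
block_top_mid 0.88 [359, 237, 399, 268] med [ 0.642 -0.263  0.061] lo [ 0.61  -0.283  0.059] hi [ 0.675 -0.241  0.064]
```

View pics/c6.png

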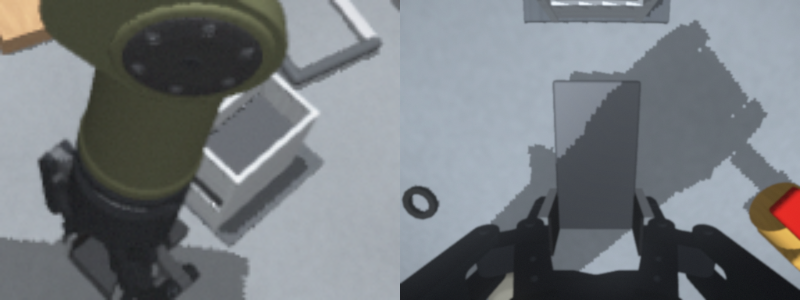

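Side/wrist views: the block is held at (597,155 right half) clear of the chute, the chute still upright with two blocks dropped (top 62 mm).

```bash
python3 -m handwheel '[0,0,-0.02,0,0,0,0.03,0,0,-0.03,0,0,0,0.03,0,0,-0.02,0,0,0,0.03,0,0,0,0,0,8.5,0.03,0,0,0,0,0,8.5,0.03,0,0,0,0,0,0,0.03]' 60; python3 -c "
from h import *
need(.5704,-.0228,-96.7,.07)"
```

```text
time: 13.75
tool_pos: [0.4883, -0.2936, 0.0976]
tool_rot: [0.998, -0.056, 0.0, 0.0]
ft_force: [0.1, 0.5, -1.7]
opening: 0.501
finger_force: 61.1
tcp [ 0.4883 -0.2936  0.0976] az -96.4 rz 0.3 | d before turn [ 0.0514 -0.2782  0.0275] | after turn [ 0.0499 -0.2785  0.0275] q7 -1.09 tilt [ 0. -0.]
```

```bash
python3 -m handwheel '[0.0064,-0.0348,0,0,0,0,0.03,0.0064,-0.0348,0,0,0,0,0.03,0.0064,-0.0348,0,0,0,0,0.03,0.0064,-0.0348,0,0,0,0,0.03,0.0064,-0.0348,0,0,0,0,0.03,0.0064,-0.0348,0,0,0,0,0.03,0.0064,-0.0348,0.01,0,0,0,0.03,0.0064,-0.0348,0.02,0,0,0,0.03,0,0,0,0,0,0,0.03,0,0,0,0,0,0,0.03]' 60; python3 - <<'E'
from h import *
need(.5704,-.0228,-96.7,.007)
look("wrist",["block_low_mid","square_tray"],"w7.png")
E
```

```text
time: 14.75
tool_pos: [0.5694, -0.0217, 0.0664]
tool_rot: [0.999, -0.053, -0.001, 0.0]
ft_force: [-0.6, -0.7, -0.6]
opening: 0.5
finger_force: 61.2
tcp [ 0.5694 -0.0217  0.0664] az -96.1 rz 0.6 | d before turn [0.0012 0.0009 0.0594] | after turn [0.0012 0.0009 0.0594] q7 -1.62 tilt [-0.002 -0.   ]
block_low_mid 0.64 [194, 97, 307, 296] med [ 0.607 -0.025  0.083] lo [ 0.563 -0.047  0.081] hi [ 0.641 -0.004  0.084]
square_tray 0.9 [8, 0, 355, 261] med [0.641 0.026 0.004] lo [ 0.555 -0.082  0.003] hi [0.708 0.108 0.022]
```

View pics/w7.png

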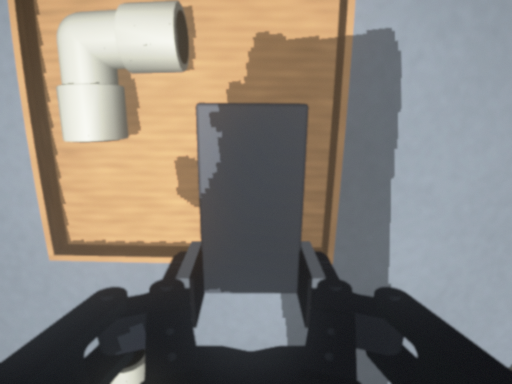

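Block at (252,197) held over the tray, elbow up left at (100,70); right wall (335,240) is close, so shift 6 mm left and forward, then lower.

```bash
python3 -m handwheel '[0.007,-0.005,0.015,0,0,0.6,0.03,0,0,0.015,0,0,0,0.03,0,0,0.015,0,0,0,0.03,0,0,0.008,0,0,0,0.03,0,0,0.005,0,0,0,0.03,0,0,0,0,0,0,0.03]' 60; python3 -m handwheel '[0,0,0,0,0,0,0.053,0,0,0,0,0,0,0.053,0,0,0,0,0,0,0.053,0,0,-0.01,0,0,0,0.053,0,0,-0.03,0,0,0,0.055,0,0,-0.04,0,0,0,0.055,0,0,-0.04,0,0,0,0.055,0,0,0,0,0,0,0.055]' 40; python3 - <<'E'
from h import *
look("wrist",["block_low_mid","elbow_mid"],"w8.png")
need(.4304,.115,-3.7,.15)
E
```

```text
time: 15.5
tool_pos: [0.5766, -0.0189, 0.0085]
tool_rot: [0.998, -0.061, -0.001, 0.0]
ft_force: [0.1, 0.3, -1.5]
opening: 0.498
finger_force: 61.3
time: 16.3
tool_pos: [0.5819, -0.0188, 0.1369]
tool_rot: [0.998, -0.061, 0.006, -0.001]
ft_force: [0.9, -0.2, 0.8]
opening: 0.643
finger_force: 0.0
block_low_mid 0.75 [223, 110, 280, 214] med [ 0.612 -0.023  0.02 ] lo [ 0.571 -0.045  0.018] hi [ 0.649 -0.001  0.021]
block_low_mid 0.15 [115, 53, 208, 152] med [0.675 0.046 0.036] lo [0.636 0.005 0.023] hi [0.698 0.072 0.041]
elbow_mid 0.71 [118, 52, 207, 150] med [0.675 0.046 0.036] lo [0.636 0.005 0.017] hi [0.699 0.072 0.041]
tcp [ 0.5773 -0.0186  0.1298] az -97.0 rz 86.7 | d before turn [-0.162  -0.1147 -0.0203] | after turn [-0.1238  0.1552 -0.0204] q7 -1.65 tilt [0.001 0.   ]
```

View pics/w8.png

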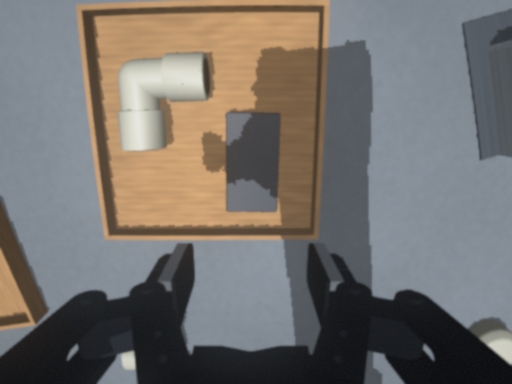

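Square tray kit done: elbow at (160,100), block flat at (252,160), apart from each other.

```bash
python3 -m handwheel '[0,0,0,0,0,-8.5,0.07,0,0,0,0,0,-8.5,0.07,0,0,0,0,0,-8.5,0.07,0,0,0,0,0,-8.5,0.07,0,0,0,0,0,-8.5,0.07,0,0,0,0,0,-8.5,0.07,0,0,0,0,0,-8.5,0.07,0,0,0,0,0,-8.5,0.07,0,0,0,0,0,-8.5,0.07,0,0,0,0,0,-8.5,0.07,0,0,0,0,0,-8.3,0.07]' 40; python3 -c "
from h import *
need(.4316,.10,-3.7,.14)"
```

```text
time: 17.55
tool_pos: [0.576, -0.0186, 0.1274]
tool_rot: [0.727, 0.686, -0.001, -0.001]
ft_force: [0.5, 0.4, -0.3]
opening: 0.818
finger_force: 0.0
tcp [ 0.576  -0.0186  0.1274] az -3.3 rz 0.4 | d before turn [ 0.1099 -0.1511 -0.0121] | after turn [ 0.109  -0.1518 -0.0121] q7 -0.06 tilt [-0.004 -0.   ]
```

```bash
python3 -m handwheel '[0.022,-0.0302,-0.01,0,0,0,0.07,0.022,-0.0302,0,0,0,0,0.07,0.022,-0.0302,0,0,0,0,0.07,0.022,-0.0302,0,0,0,0,0.07,0.022,-0.0302,0,0,0,0,0.07,0,0,0,0,0,0,0.07,0,0,0,0,0,0,0.07]' 40; python3 - <<'E'
from h import *
c,W,o=look("wrist",["tee_mid"],"w9.png")
if o:
    x,y,a,f=fit("tee_mid",o["tee_mid"]);print(x,y,a,f)
    r=np.radians(a);g=np.array([x,y])+np.array([[np.cos(r),-np.sin(r)],[np.sin(r),np.cos(r)]])@[0,.019]
    print(g);need(g[0],g[1],a,.006)
E
```

```text
time: 18.25
tool_pos: [0.4328, 0.1009, 0.1384]
tool_rot: [0.729, 0.685, -0.001, -0.0]
ft_force: [0.3, -0.2, -0.3]
opening: 0.822
finger_force: 0.0
tee_mid 0.7 [199, 157, 302, 230] med [0.432 0.097 0.032] lo [0.392 0.075 0.017] hi [0.47  0.127 0.036]
0.43161334206899116 0.100938086830976 -4.1608269613617015 0.0034313938397383986
[0.43299191 0.11988801]
tcp [0.434  0.1    0.1388] az -3.8 rz 0.4 | d before turn [ 0.0199 -0.0023  0.1327] | after turn [ 0.0198 -0.0024  0.1327] q7 -0.35 tilt [-0.001 -0.001]
```

View pics/w9.png

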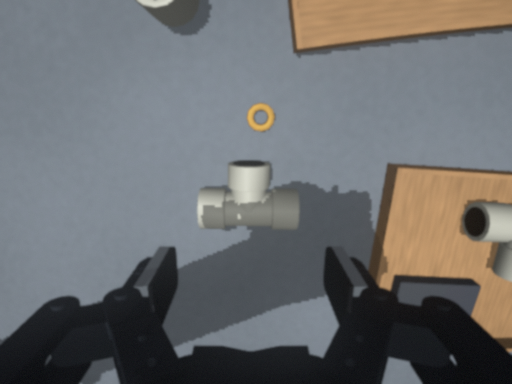

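Tee at (248,195), branch up towards the yellow ring (261,117), which is clear of the fingers' path.

```bash
python3 -m handwheel '[0.02,-0.0015,0.03,0,0,0,0.06,0,0,0.03,0,0,0,0.06,0,0,0.03,0,0,0,0.06,0,0,0.025,0,0,0,0.06,0,0,0.012,0,0,0,0.06,0,0,0.005,0,0,0,0.06,0,0,0,0,0,0,0,0,0,0,0,0,0,0,0,0,0,0,0,0,0,0,0,0,0,0,0,0,0,0,0,0,0,0,0]' 40
python3 -m handwheel '[0,0,-0.02,0,0,0,0,0,0,-0.03,0,0,0,0,0,0,-0.03,0,0,0,0,0,0,-0.02,0,0,0,0,0,0,0,0,0,0,0]' 40; python3 -c "
from h import *
look('wrist',['tee_mid'],'w10.png')
need(.58,.29,-3.7,.13)"
```

```text
time: 19.45
tool_pos: [0.4347, 0.1212, 0.0083]
tool_rot: [0.73, 0.684, 0.001, 0.001]
ft_force: [1.6, 0.7, 4.0]
opening: 0.402
finger_force: 40.0
time: 19.95
tool_pos: [0.4356, 0.1217, 0.1102]
tool_rot: [0.73, 0.684, 0.003, 0.001]
ft_force: [-0.5, 1.0, -1.3]
opening: 0.405
finger_force: 40.1
tee_mid 0.94 [202, 237, 301, 351] med [0.435 0.113 0.133] lo [0.416 0.09  0.111] hi [0.453 0.129 0.137]
tcp [0.4333 0.1209 0.107 ] az -3.7 rz 0.0 | d before turn [ 0.1782  0.1355 -0.023 ] | after turn [ 0.1782  0.1355 -0.023 ] q7 -0.4 tilt [ 0. -0.]
```

```bash
python3 -m handwheel '[0,0,0,0,0,-8.4,0,0,0,0,0,0,0,0]' 40; python3 -c "
from h import *
need(.6272,.3045,4.7,.075)"
```

```text
time: 20.25
tool_pos: [0.4323, 0.1206, 0.1056]
tool_rot: [0.677, 0.736, -0.001, -0.001]
ft_force: [-0.5, 0.2, -1.1]
opening: 0.404
finger_force: 40.2
tcp [0.4323 0.1206 0.1056] az 4.7 rz 0.0 | d before turn [0.1672 0.2095 0.0299] | after turn [0.1673 0.2094 0.0299] q7 -0.25 tilt [-0.003 -0.001]
```

```bash
python3 -m handwheel '[0.0239,0.0299,0,0,0,0,0,0.0239,0.0299,0,0,0,0,0,0.0239,0.0299,0,0,0,0,0,0.0239,0.0299,0,0,0,0,0,0.0239,0.0299,0,0,0,0,0,0.0239,0.0299,0.01,0,0,0,0,0.0239,0.0299,0.02,0,0,0,0,0,0,0,0,0,0,0,0,0,0,0,0,0,0]' 40; python3 - <<'E'
from h import *
need(.6272,.3045,4.7,.0143)
c,W,o=look("wrist",["tee_mid","long_tray"],"w11.png")
E
```

```text
time: 21.15
tool_pos: [0.6267, 0.3046, 0.0734]
tool_rot: [0.678, 0.735, -0.003, -0.001]
ft_force: [-1.1, -1.1, -1.4]
opening: 0.404
finger_force: 40.3
tcp [0.6267 0.3046 0.0734] az 4.6 rz -0.1 | d before turn [-0.      0.0009  0.0591] | after turn [-0.      0.0009  0.0591] q7 -0.46 tilt [-0.006 -0.003]
tee_mid 0.71 [201, 241, 300, 351] med [0.628 0.296 0.096] lo [0.611 0.272 0.074] hi [0.648 0.311 0.101]
long_tray 0.69 [4, 156, 351, 322] med [0.557 0.301 0.004] lo [0.472 0.227 0.003] hi [0.684 0.344 0.022]
```

View pics/w11.png

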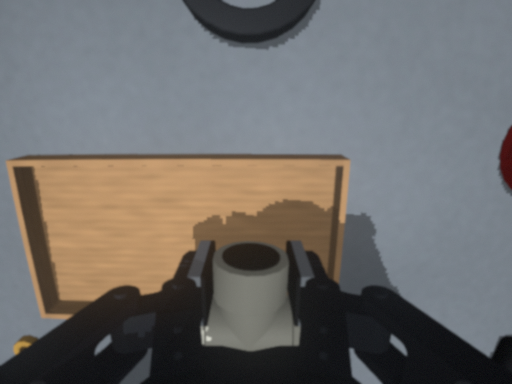

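Tee held over the right part of the long tray (tray 10–350, 155–318), branch at (250,280), aligned with the walls. Lowering.

```bash
python3 -m handwheel '[0,-0.003,0.02,0,0,0,0,0,0,0.015,0,0,0,0,0,0,0.015,0,0,0,0,0,0,0.006,0,0,0,0,0,0,0.003,0,0,0,0,0,0,0,0,0,0,0]' 40; python3 -m handwheel '[0,0,0,0,0,0,0.048,0,0,0,0,0,0,0.048,0,0,0,0,0,0,0.048,0,0,-0.01,0,0,0,0.05,0,0,-0.03,0,0,0,0.05,0,0,-0.04,0,0,0,0.05,0,0,-0.04,0,0,0,0.05,0,0,0,0,0,0,0.06]' 40; python3 - <<'E'
from h import *
c,W,o=look("wrist",["tee_mid","long_tray"],"w12.png")
if "tee_mid" in o: print(fit("tee_mid",o["tee_mid"],.022))
P=W.reshape(-1,3);P=P[~np.isnan(P[:,0])];P=P[(P[:,0]>.44)&(P[:,0]<.72)&(P[:,1]>.2)&(P[:,1]<.37)]
print(rect(P,.018,.024))
need(.378,.23,4.7,.15)
E
```

```text
time: 21.9
tool_pos: [0.6254, 0.3045, 0.0181]
tool_rot: [0.678, 0.735, -0.0, -0.0]
ft_force: [-0.2, -0.8, -1.0]
opening: 0.405
finger_force: 40.3
time: 22.7
tool_pos: [0.6294, 0.3067, 0.1474]
tool_rot: [0.678, 0.735, 0.006, 0.002]
ft_force: [1.0, 0.7, 1.4]
opening: 0.698
finger_force: 0.0
tee_mid 0.92 [195, 182, 292, 253] med [0.627 0.282 0.036] lo [0.589 0.26  0.02 ] hi [0.667 0.312 0.04 ]
long_tray 0.72 [59, 145, 321, 274] med [0.562 0.292 0.004] lo [0.473 0.222 0.002] hi [0.686 0.343 0.022]
long_tray 0.49 [195, 184, 292, 251] med [0.627 0.282 0.036] lo [0.589 0.26  0.019] hi [0.667 0.312 0.04 ]
(np.float64(0.6276252176326443), np.float64(0.28585925409815327), np.float64(2.5549276512489874), np.float64(0.01312815307551976))
(array([580.4, 281.6]), array([221.4, 121.2]), 4.5)
tcp [0.6254 0.3046 0.139 ] az 4.7 rz 0.0 | d before turn [-0.0541 -0.2527 -0.0112] | after turn [-0.0541 -0.2527 -0.0112] q7 -0.45 tilt [0.001 0.   ]
```

```bash
python3 -m handwheel '[-0.009,-0.0421,-0.011,0,0,0,0.075,-0.009,-0.0421,0,0,0,0,0.075,-0.009,-0.0421,0,0,0,0,0.075,-0.009,-0.0421,0,0,0,0,0.075,-0.009,-0.0421,0,0,0,0,0.075,-0.009,-0.0421,0,0,0,0,0.075,0,0,0,0,0,0,0.075,0,0,0,0,0,0,0.075]' 40; python3 - <<'E'
from h import *
c,W,o=look("wrist",["sleeve_mid"],"w13.png")
P=W.reshape(-1,3);P=P[~np.isnan(P[:,0])];P=P[(P[:,0]>.33)&(P[:,0]<.43)&(P[:,1]>.2)&(P[:,1]<.32)&(P[:,2]>.05)&(P[:,2]<.06)]
print(cv2.minEnclosingCircle((P[:,:2]*1000).astype(np.float32)),rect(P,0,1))
need(.379,.259,4.7,.02)
E
```

```text
time: 23.65
tool_pos: [0.3772, 0.2295, 0.1486]
tool_rot: [0.677, 0.736, -0.0, 0.0]
ft_force: [1.2, -0.3, 0.2]
opening: 0.877
finger_force: 0.0
sleeve_mid 0.95 [231, 131, 288, 191] med [0.383 0.255 0.053] lo [0.364 0.243 0.007] hi [0.401 0.281 0.056]
((381.9146423339844, 260.9082336425781), 20.954551696777344) (array([381.8, 261. ]), array([41. , 40.8]), 27.8)
tcp [0.3788 0.2302 0.1491] az 4.7 rz -0.0 | d before turn [0.0287 0.0025 0.1291] | after turn [0.0287 0.0025 0.1291] q7 -0.51 tilt [0. 0.]
```

```bash
python3 -m handwheel '[0.0305,0.006,0,0,0,0,0.07,0,0,0.03,0,0,0,0.07,0,0,0.03,0,0,0,0.07,0,0,0.03,0,0,0,0.07,0,0,0.025,0,0,0,0.07,0,0,0.014,0,0,0,0.07,0,0,0,0,0,0,0.07,0,0,0,0,0,0,0,0,0,0,0,0,0,0,0,0,0,0,0,0,0,0,0,0,0,0,0,0,0,0,0,0,0,0,0]' 30
python3 -m handwheel '[0,0,0,0,0,0,0,0,0,-0.02,0,0,0,0,0,0,-0.03,0,0,0,0,0,0,-0.03,0,0,0,0,0,0,-0.02,0,0,0,0,0,0,0,0,0,0,0]' 30; python3 -c "
from h import *
look('wrist',['sleeve_mid'],'w14.png')
need(.525,.277,4.7,.1)"
```

```text
time: 24.95
tool_pos: [0.3826, 0.2616, 0.0213]
tool_rot: [0.678, 0.735, 0.001, 0.0]
ft_force: [1.3, -0.2, 4.0]
opening: 0.485
finger_force: 30.7
time: 25.55
tool_pos: [0.383, 0.262, 0.1229]
tool_rot: [0.678, 0.735, 0.002, 0.001]
ft_force: [0.3, 0.5, -0.8]
opening: 0.485
finger_force: 30.7
sleeve_mid 0.57 [202, 207, 300, 341] med [0.384 0.258 0.145] lo [0.365 0.244 0.106] hi [0.401 0.282 0.157]
tcp [0.3812 0.2606 0.1198] az 4.7 rz 0.0 | d before turn [0.0045 0.1447 0.0197] | after turn [0.0045 0.1447 0.0197] q7 -0.58 tilt [-0.    -0.001]
```

```bash
python3 -m handwheel '[0.001,0.029,0,0,0,0,0,0.001,0.029,0,0,0,0,0,0.001,0.029,0,0,0,0,0,0.001,0.029,0,0,0,0,0,0.001,0.029,0.02,0,0,0,0,0,0,0,0,0,0,0,0,0,0,0,0,0,0]' 30; python3 - <<'E'
from h import *
need(.5254,.2771,4.7,.027)
c,W,o=look("wrist",["tee_mid","sleeve_mid"],"w15.png")
E
```

```text
time: 26.35
tool_pos: [0.5239, 0.2769, 0.0974]
tool_rot: [0.678, 0.735, -0.003, -0.001]
ft_force: [-0.7, -1.1, 0.0]
opening: 0.48
finger_force: 30.8
tcp [0.5239 0.2769 0.0974] az 4.7 rz -0.0 | d before turn [0.0002 0.0019 0.0704] | after turn [0.0002 0.0019 0.0704] q7 -0.49 tilt [-0.005 -0.002]
tee_mid 0.66 [328, 168, 459, 256] med [0.621 0.281 0.036] lo [0.585 0.259 0.013] hi [0.666 0.312 0.04 ]
sleeve_mid 0.65 [202, 208, 303, 339] med [0.525 0.273 0.119] lo [0.507 0.259 0.081] hi [0.542 0.297 0.131]
```

View pics/w15.png

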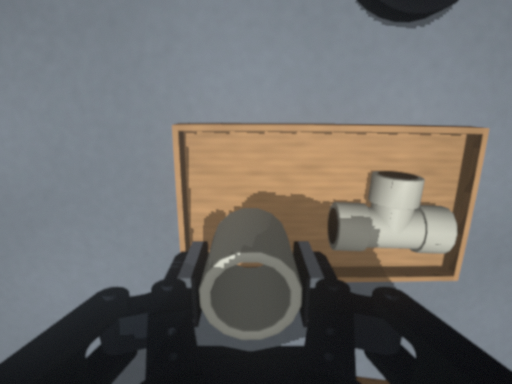

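Tee lies flat at (393,215); the sleeve (250,270) hangs over the free left part with room on both sides. Lowering.

```bash
python3 -m handwheel '[0,0.001,0.025,0,0,0,0,0,0,0.02,0,0,0,0,0,0,0.015,0,0,0,0,0,0,0.006,0,0,0,0,0,0,0.003,0,0,0,0,0,0,0.001,0,0,0,0,0,0,0,0,0,0,0]' 30; python3 -m handwheel '[0,0,0,0,0,0,0.05,0,0,0,0,0,0,0.054,0,0,0,0,0,0,0.054,0,0,-0.01,0,0,0,0.054,0,0,-0.02,0,0,0,0.056,0,0,-0.04,0,0,0,0.056,0,0,-0.04,0,0,0,0.06,0,0,-0.04,0,0,0,0.06,0,0,0,0,0,0,0.06]' 30; python3 - <<'E'
from h import *
look("wrist",["sleeve_mid","tee_mid","long_tray"],"w16.png")
look("side",["elbow_mid","block_low_mid","block_top_mid","cap_mid","sleeve_mid","tee_mid"],"side16.png")
a=cv2.imread("pics/side16.png")[70:350,130:430];b=cv2.imread("pics/w16.png")
cv2.imwrite("pics/c16.png",np.hstack([cv2.resize(a,(400,373)),cv2.resize(b,(400,373))]))
E
```

```text
time: 27.2
tool_pos: [0.5272, 0.2782, 0.0311]
tool_rot: [0.678, 0.736, 0.001, 0.0]
ft_force: [0.2, -0.2, -0.3]
opening: 0.489
finger_force: 30.8
time: 28.1
tool_pos: [0.5302, 0.2801, 0.1883]
tool_rot: [0.678, 0.735, 0.006, 0.002]
ft_force: [0.1, -0.4, -0.7]
opening: 0.701
finger_force: 0.0
sleeve_mid 0.66 [223, 161, 269, 215] med [0.528 0.274 0.051] lo [0.51  0.26  0.007] hi [0.546 0.298 0.059]
tee_mid 0.81 [301, 155, 392, 219] med [0.624 0.28  0.036] lo [0.586 0.259 0.02 ] hi [0.666 0.312 0.04 ]
long_tray 0.79 [181, 121, 417, 245] med [0.571 0.293 0.004] lo [0.475 0.221 0.002] hi [0.688 0.342 0.022]
elbow_mid 0.97 [284, 145, 329, 176] med [0.667 0.045 0.033] lo [0.629 0.004 0.007] hi [0.692 0.071 0.041]
block_low_mid 0.57 [276, 175, 318, 205] med [ 0.603 -0.027  0.019] lo [ 0.564 -0.047  0.007] hi [0.643 0.    0.022]
block_top_mid 0.62 [361, 239, 400, 268] med [ 0.641 -0.263  0.062] lo [ 0.608 -0.284  0.059] hi [ 0.675 -0.242  0.064]
cap_mid 0.8 [243, 304, 274, 336] med [ 0.376 -0.258  0.025] lo [ 0.352 -0.279  0.002] hi [ 0.403 -0.231  0.028]
sleeve_mid 0.64 [200, 105, 219, 130] med [0.523 0.264 0.04 ] lo [0.506 0.257 0.008] hi [0.54  0.293 0.058]
sleeve_mid 0.37 [340, 225, 408, 297] med [ 0.629 -0.285  0.052] lo [ 0.587 -0.308  0.   ] hi [ 0.702 -0.234  0.087]
tee_mid 0.6 [227, 92, 261, 119] med [0.618 0.266 0.033] lo [0.582 0.253 0.014] hi [0.661 0.308 0.04 ]
```

View pics/c16.png

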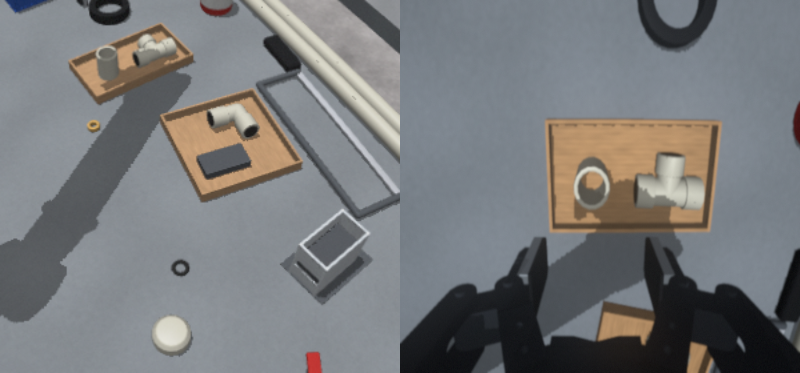

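The pictures show everything in place: sleeve upright at (107,62) and tee flat at (150,50) in the long tray, elbow and block lying apart in the square tray, two blocks in the chute, and the cap unmoved at (171,333).

```bash
python3 -c "
from cell import bot
print(bot.close_job())"
```

```text
the job is handed in; nothing more can be done
None
```

I made up both kits and handed the job in at about 28 s: elbow and one spacer block in the square tray, tee (flat) and sleeve (upright) in the long tray, the other two blocks dropped and still in the chute, and the end cap where it was.

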